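Find the jaw insert that still gives, refit the chuck, scrap the hard ones

TASK

The near jaw of the pottery wheel's trimming chuck has lost its rubber insert. Of the three inserts in the wooden parts tray only one still gives when squeezed across its width: fit that one upright and fully down in the empty jaw's channel, where it goes in only while pinched, and drop the two hardened ones into the steel scrap tub. Leave everything else on the bench where it is.

Things in the scene. Friction and masses are not known exactly. Their poses are not given: they have to be found in the camera images.
- insert_a: one of three rubber jaw inserts that look alike, standing upright in tray pockets: black block 26 mm wide (its x, along the tray's x), 36 mm long (its y), 35 to 57 g; the ribbed cheeks either side end 30 mm up, a 14 mm wide rib along the middle of the top 32 mm up. Origin: centre of its underside, z up. Name, look and weight do not tell soft from hard
- insert_b: another jaw insert, outwardly the same as insert_a. Pinched across its 26 mm width with 20 N, a soft one gives 4 to 4.5 mm on each side over its whole height (4.5 at most), to about 17 mm wide, and springs back when let go; a hard one keeps its 26 mm within 1 mm. Gripped along its 36 mm length none gives
- insert_c: another jaw insert, outwardly the same as insert_a; origin and axes as there
- tray: fixed wooden tray, 160 mm (its x) by 172 mm (its y), 19 mm high, six pockets 29 x 39 mm, 13 mm deep (floor 6 mm above the table), centred at x = -37.5 and +37.5 mm, y = -54, 0 and +54 mm. Origin: centre of its underside. Three hold the inserts, standing 19 mm proud of the tray's top with 1.5 mm of play all round; others hold a knob and a bolt; one is empty
- jaw_floor (a point): centre of the floor of the empty jaw's channel on the fixed chuck, 30 mm above the table: a steel box open at the top, 23 mm wide inside along x, 42 mm long along y, walls 12 mm high and 3 mm thick. x and y along the channel's width and length, z up; the chuck's middle lies 85 mm to +x. An insert must be pinched to under 23 mm to go in; it then springs out against the walls and stays
- chuck: the trimming chuck: fixed round aluminium plate 270 mm across, top 22 mm above the table, with three steel jaws 120 degrees apart; the jaw towards its -x, nearest the robot, is empty (top of its walls 42 mm up), the other two hold rubber inserts up to 62 mm. A brass knob behind each jaw, 38 mm up. Origin: its middle, at table height
- tub_in (a point): centre of the inner floor (4 mm above the table) of the scrap tub: a fixed, open round steel tin, 132 mm across the rim, 60 mm high, walls 3 mm, inside about 122 mm across at the floor; empty at the start
- clamp_knob: round ribbed brass clamp knob, 24 mm in diameter and 29 mm tall, standing in one of the tray's pockets. Origin: centre of its underside. A bystander; loose
- bolt: steel bolt 32 mm tall standing on its 23 mm six-sided head in one of the tray's pockets, shank 12 mm thick. Origin: centre of its underside. A bystander; loose
- mug: unfired grey clay mug, 88 mm tall, about 96 mm across the foot, its ear to its +y. Origin: centre of its underside. A bystander; loose
- jar: open glass jar, 112 mm tall, 90 mm across. Origin: centre of its underside. A bystander; loose
- roller: hand roller lying flat, rubber drum 36 mm in diameter and 75 mm long along its y, wooden handle reaching 175 mm to its -x. Origin: under the drum. A bystander; loose
- knife: wooden modelling knife lying flat, 200 mm along its x, 8 mm thick. Origin: near its middle, underside. A bystander; loose
- loop_tool: loop tool lying flat, 175 mm along its x, 13 mm thick, wire loop to its +x. Origin: near its middle, underside. A bystander; loose
- rib: round flat wooden rib, 90 mm in diameter and 6 mm thick. Origin: centre of its underside. A bystander; loose
Not all that is in view belongs to the job. What is shaped like the insert_a but pink is not meant. What is shaped like the insert_c but orange is not meant.

How it is judged:
At the end, for the whole second after the job is handed in: One insert stands upright (0.12 rad), down within 4 mm and centred (4 mm across, 6 mm along) in the empty jaw's channel; the other two lie in the tub below its rim; all at rest; knob and bolt upright in their pockets (15 mm); mug, jar, roller, knife, loop tool and rib within 3 cm of their places (((x of insert_a in the frame of jaw_floor between -0.004 and 0.004 m and y of insert_a in the frame of jaw_floor between -0.006 and 0.006 m and z of insert_a in the frame of jaw_floor between -0.004 and 0.004 m and angle between insert_a's own z axis and vertical below 0.12 rad and horizontal distance between each of insert_b, insert_c and tub_in below 0.062 m and z of each of insert_b, insert_c in the frame of tub_in below 0.056 m) or (x of insert_b in the frame of jaw_floor between -0.004 and 0.004 m and y of insert_b in the frame of jaw_floor between -0.006 and 0.006 m and z of insert_b in the frame of jaw_floor between -0.004 and 0.004 m and angle between insert_b's own z axis and vertical below 0.12 rad and horizontal distance between each of insert_a, insert_c and tub_in below 0.062 m and z of each of insert_a, insert_c in the frame of tub_in below 0.056 m) or (x of insert_c in the frame of jaw_floor between -0.004 and 0.004 m and y of insert_c in the frame of jaw_floor between -0.006 and 0.006 m and z of insert_c in the frame of jaw_floor between -0.004 and 0.004 m and angle between insert_c's own z axis and vertical below 0.12 rad and horizontal distance between each of insert_a, insert_b and tub_in below 0.062 m and z of each of insert_a, insert_b in the frame of tub_in below 0.056 m)) and linear speed of each of insert_a, insert_b, insert_c below 0.02 m/s and distance of each of clamp_knob, bolt from where it was at the start of the episode below 0.015 m and angle between each of clamp_knob, bolt's own z axis and vertical below 0.3 rad and distance of each of mug, jar, roller, knife, loop_tool, rib from where it was at the start of the episode below 0.03 m); the robot touches nothing.
It fails at once if the mug, jar, roller, knife, loop tool or rib is pushed 3 cm or more from its place (distance of any of mug, jar, roller, knife, loop_tool, rib from where it was at the start of the episode above 0.03 m).
It fails at once if the knob or the bolt is pulled out of its pocket (distance of any of clamp_knob, bolt from where it was at the start of the episode above 0.03 m).
It also fails if it takes over 72 s, if anything falls off the work surface, if the arm or the gripper's body presses on something with over 40 N, if the wrist force passes 120 N, or if a joint passes its speed limit or range.

ROBOT

A 6-joint arm with a two-finger parallel gripper is mounted at the origin on the work surface. World frame = base frame: x ahead of the robot, y to its left, z up, the work surface at z = 0. Lengths are in m, angles in rad, forces in N, time in s.
With the tool pointing down it reaches from about 0.35 to 0.95 m from the base axis. Payload 17.4 kg.
Tool frame: the origin (TCP) lies at the very end of the fingers, on their centre line; the grasp point (between the pads) lies 19 mm behind it; y points along the fingers, z is the direction in which the jaws open and shut, and the axes are right-handed (so a half turn about y gives the same grasp; the last joint's range is limited). The gripper opens to 93 mm and grips with 3 to 60 N. Pads are 15 mm wide; open, the fingers measure 128 mm over their backs; the gripper's body (75 mm by 188 mm) begins 65 mm behind the grasp point.
Start: joints at [-1.382, 0.116, 1.442, -0, 1.584, -0.038], TCP at [0.152, -0.658, 0.219] pointing down, gripper open.
Joint ranges: [-2.83, 2.83], [-0.83, 2.19], [0.07, 2.5], [-1.14, 4.28], [0.01, 3], [-2.97, 2.97]. Speed limits (rad/s): [1.89, 1.89, 2.22, 3.14, 3.14, 3.14].

INTERFACE

Orientations are given as a unit quaternion [w, x, y, z].
In Python, from rig import sense, vision, env gives the robot as it stands.
- The arm moves only by the tool apply_moves, never from a script. Its argument "steps" is a list of rows, each an object of numbers: "dx", "dy", "dz": the shift along the tool's x, y, z in mm; "wx", "wy", "wz": the turn, a rotation vector about the tool's x, y, z in rad. In form: [{"dx": .., "dy": .., "dz": .., "wx": .., "wy": .., "wz": ..}, ...]. A call has exactly 10 rows; each row is the pose to reach, as a shift and turn from the pose commanded when the call began, along the tool's axes at that moment; what a row does not reach only later rows make up. A row lasts 1/10 s, in which the tool goes at most 50 mm and 8.59 degrees, less where a joint would pass 70% of its speed; a pose out of reach is approached as far as the arm can. A call with a gripper value outside its range is refused whole. "fingers" is the gripper's target within -1 to 1 (fully open at 1, half-way at 0, shut at -1), set as the call begins (left out, the last holds). The fingers move at their own pace and stop on an object; "grip_force" is the grip in N (left out, the last holds). Time passes only in rows, so rows that repeat a pose let the fingers close, or fill a call up. It gives the time, the measured TCP pose, the force and the opening at its end, in the units of the state.
- sense(): the state, without advancing time (a new reading comes with each control period).
- vision.capture(name): name is "side" or "top" or "wrist"; returns a dict with "pixels" (384x512x3 uint8, red, green, blue), "intrinsics" (3x3 intrinsics, pixels), "world_from_camera" (4x4, takes a point from camera to world coordinates); the wrist camera has in their place "hand_eye" (4x4, takes a point from camera to tool coordinates, whose origin is the TCP and whose axes are the tool frame's). Camera axes: x right, y down, z forward; pixel columns grow to the right and rows downward; lengths in m; the calibration is good to about 2 mm. A picture is of the moment at which its call begins: read the wrist's pose just before it. There is no depth.
- env.job_done(): hands the job in, once; it reports no verdict.
The state is a dict: "time": time; "joint_pos": joint angles; "joint_velocities": joint speeds; "effort": joint torques, N m; "tool_pos": TCP position; "tcp_rot": TCP orientation; "ft_force": force on the tool from outside, world axes, zero at the start; "ft_torque": the same for the moment, N m; "width": opening from 0.0 (shut) to 1.0 (fully open).
Only numpy, scipy, OpenCV 4.12 (cv2) and the standard library are available. Lean on these libraries where they do the work, as an engineer would, in place of code of your own. Each camera call takes 0.05 s, during which the arm holds its last target.

## Working session

There is one attempt and no reset: what is moved stays moved. The work goes in short steps, Python scripts to look and compute and a tool call to move; the robot and the scene stay as the last step left them, time stands still between calls to the robot, and variables do not carry over. Pictures are saved under pics/ and viewed, and the job is handed in when it is done.

Besides the shell and the picture viewer there is one more tool, called in YAML: its name, and indented under it one key for each argument. apply_moves: Moves the arm, as the interface text tells. Its arguments: {"type":"object","properties":{"steps":{"type":"array"},"fingers":{"type":"number"},"grip_force":{"type":"number"}},"required":["steps"]}

```bash
mkdir -p pics; ls
python3 - <<'E'
from rig import sense, vision, env
import cv2, numpy as np, pickle
s=sense(); print(s)
for n in ["side","top","wrist"]:
    c=vision.capture(n); cv2.imwrite(f"pics/{n}0.png",c["pixels"][:,:,::-1]); 
    pickle.dump(c,open(f"{n}0.pkl","wb"))
    print(n,{k:np.round(v,4).tolist() for k,v in c.items() if k!="pixels"})
E
```

```text
pics
{'time': 0.0, 'joint_pos': array([-1.38177329e+00,  1.16470636e-01,  1.44229605e+00, -1.13120808e-05,
        1.58399312e+00, -3.78150486e-02]), 'joint_velocities': array([-0.0014762 ,  0.00153623, -0.00168169, -0.00124382,  0.00195254,
       -0.00093534]), 'effort': array([-5.09223592e-04, -7.21264672e+01, -6.22609019e+01,  7.78535265e-02,
        2.37810222e-02, -7.28731652e-05]), 'tool_pos': array([ 0.1517434 , -0.65750072,  0.21789641]), 'tcp_rot': array([ 0.07999232, -0.08006263,  0.70297464, -0.7021523 ]), 'ft_force': array([ 0.97924267, -0.50256358,  0.22479293]), 'ft_torque': array([-0.00397807, -0.05541055,  0.01378678]), 'width': 1.0054257576987247}
side {'intrinsics': [[496.8657, 0.0, 251.1879], [0.0, 496.8657, 183.3183], [0.0, 0.0, 1.0]], 'world_from_camera': [[0.9536, -0.1725, 0.2468, 0.0751], [-0.3001, -0.4781, 0.8254, -1.5445], [-0.0244, -0.8612, -0.5077, 0.97], [0.0, 0.0, 0.0, 1.0]]}
top {'intrinsics': [[395.9369, 0.0, 251.3659], [0.0, 395.9369, 193.8776], [0.0, 0.0, 1.0]], 'world_from_camera': [[0.013, -0.9854, 0.1699, 0.3271], [-0.9997, -0.0096, 0.0208, -0.0443], [-0.0189, -0.1702, -0.9852, 1.1517], [0.0, 0.0, 0.0, 1.0]]}
wrist {'intrinsics': [[341.7099, 0.0, 254.871], [0.0, 341.7099, 195.0246], [0.0, 0.0, 1.0]], 'hand_eye': [[-0.0015, 0.9587, 0.2843, -0.0787], [0.0013, -0.2843, 0.9587, -0.1659], [1.0, 0.0018, -0.0008, 0.0005], [0.0, 0.0, 0.0, 1.0]]}
```

View pics/top0.png

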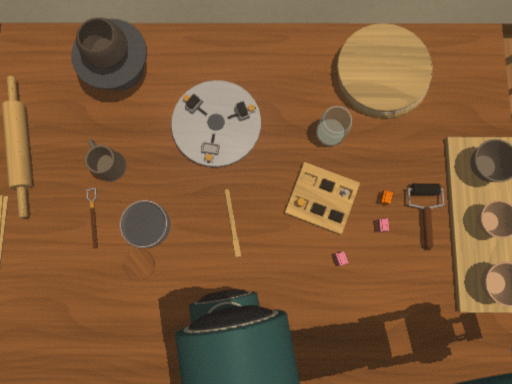

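View pics/side0.png

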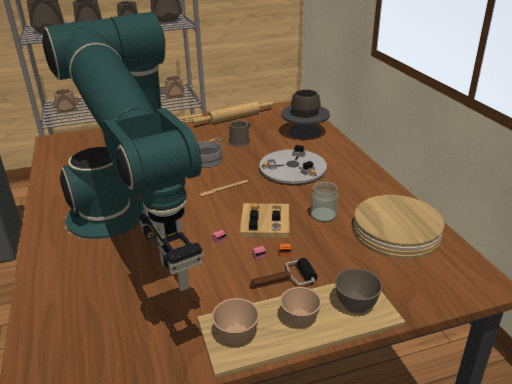

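View pics/wrist0.png

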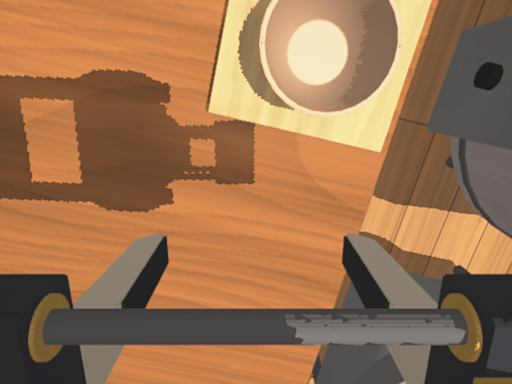

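```bash
cat > h.py <<'E'
import numpy as np, cv2, pickle
from scipy.spatial.transform import Rotation as R
def w(cam,u,v,z):
    K=cam["intrinsics"];T=cam["world_from_camera"]
    d=T[:3,:3]@np.linalg.inv(K)@np.array([u,v,1.]);o=T[:3,3]
    return o+d*(z-o[2])/d[2]
def proj(cam,p,T=None):
    T=cam["world_from_camera"] if T is None else T
    c=np.linalg.inv(T)@np.append(p,1); q=cam["intrinsics"]@c[:3]; return q[:2]/q[2]
def Rm(q): return R.from_quat(np.r_[q[1:],q[0]]).as_matrix()
def tcpT(s):
    T=np.eye(4);T[:3,:3]=Rm(s["tcp_rot"]);T[:3,3]=s["tool_pos"];return T
E
python3 - <<'E'
from h import *
c=pickle.load(open("top0.pkl","rb"));im=c["pixels"][:,:,::-1]
a=cv2.resize(im[155:240,280:395],None,fx=6,fy=6,interpolation=cv2.INTER_CUBIC);cv2.imwrite("pics/tz.png",a)
b=cv2.resize(im[75:255,110:270],None,fx=3.3,fy=3.3,interpolation=cv2.INTER_CUBIC);cv2.imwrite("pics/cz.png",b)
c=pickle.load(open("side0.pkl","rb"));im=c["pixels"][:,:,::-1]
a=cv2.resize(im[140:270,180:350],None,fx=4.5,fy=4.5,interpolation=cv2.INTER_CUBIC);cv2.imwrite("pics/sz.png",a)
E
```

```text
(no output)
```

View pics/tz.png

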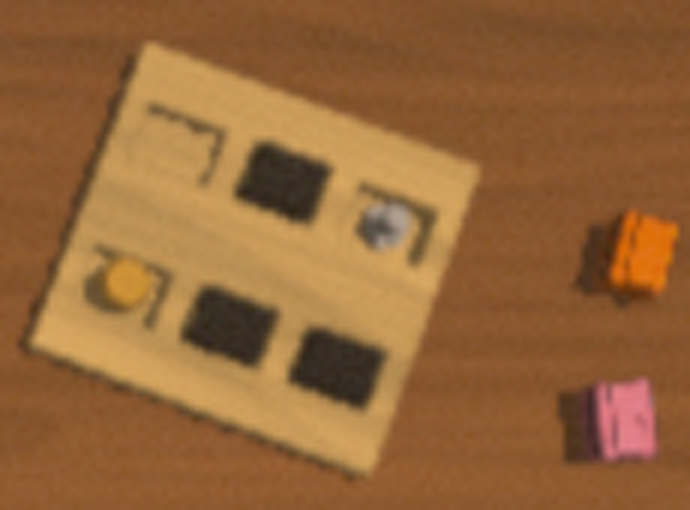

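View pics/cz.png

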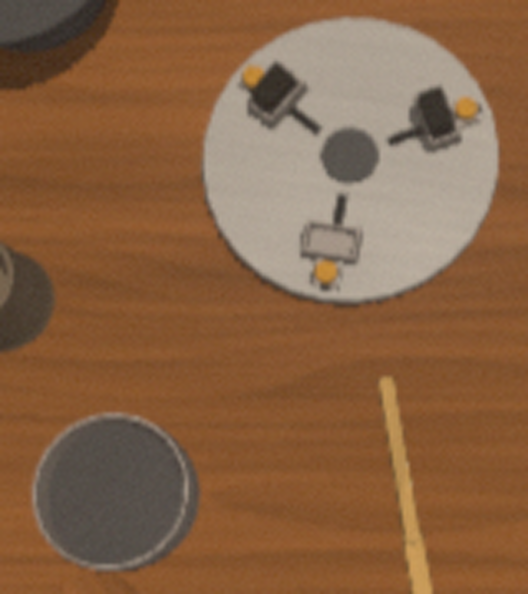

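View pics/sz.png

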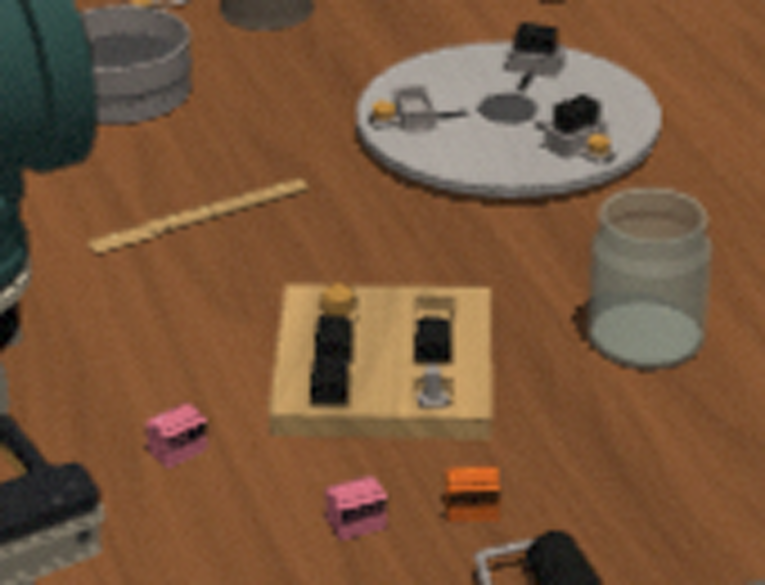

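Run:
```python
from h import *
c=pickle.load(open("top0.pkl","rb"))
cor=[(148,40),(480,165),(370,477),(30,345)]
P=np.array([w(c,280+u/6,155+v/6,.019) for u,v in cor]);print("tray",P.round(4).tolist(),P.mean(0).round(4))
for i in range(4): 
    d=P[(i+1)%4]-P[i];print(np.linalg.norm(d).round(4),np.degrees(np.arctan2(d[1],d[0])).round(1))
for n,u,v,z in [("insTop",282,182,.037),("insMid",230,325,.037),("insR",337,367,.037),("knob",128,282,.035),("bolt",385,225,.038)]:
    print(n,w(c,280+u/6,155+v/6,z).round(4))
f=3.3
def q(u,v,z):return w(c,110+u/f,75+v/f,z).round(4)
print("chuckmid",q(350,155,.022),"jaw",q(331,243,.042),[q(*p,.042) for p in[(305,223),(361,226),(357,264),(302,258)]])
print("knobbehind",q(326,271,.038))
print("tub",q(112,490,.06))
print("plate edges",q(203,160,.022),q(498,160,.022),q(350,17,.022),q(350,300,.022))
print("jar base",w(c,331,132,0.0),"jar rim",w(c,337,122,.112))
print("mug",w(c,100,160,.088), "knife",w(c,228,190,0),w(c,238,255,0))
```

```text
tray [[0.62, -0.1757, 0.019], [0.5591, -0.3353, 0.019], [0.4079, -0.2785, 0.019], [0.4691, -0.1178, 0.019]] [ 0.514  -0.2268  0.019 ]
0.1709 -110.9
0.1615 159.4
0.1719 69.1
0.1617 -21.0
insTop [ 0.5462 -0.2366  0.037 ]
insMid [ 0.4773 -0.2108  0.037 ]
insR [ 0.4579 -0.2606  0.037 ]
knob [ 0.4976 -0.1632  0.035 ]
bolt [ 0.5257 -0.2847  0.038 ]
chuckmid [0.7395 0.0882 0.022 ] jaw [0.6508 0.1003 0.042 ] [array([0.669 , 0.1239, 0.042 ]), array([0.6666, 0.0742, 0.042 ]), array([0.6319, 0.0768, 0.042 ]), array([0.637 , 0.1254, 0.042 ])]
knobbehind [0.6264 0.1044 0.038 ]
tub [0.429 0.276 0.06 ]
plate edges [0.7339 0.2219 0.022 ] [ 0.7355 -0.0462  0.022 ] [0.8732 0.0919 0.022 ] [0.6043 0.0843 0.022 ]
jar base [ 0.71785989 -0.25822903  0.        ] jar rim [ 0.70854578 -0.25440637  0.112     ]
mug [0.60230229 0.40153931 0.088     ] knife [0.53671757 0.04935805 0.        ] [0.34689584 0.01615935 0.        ]
```

```bash
cat >> h.py <<'E'
def target(s,pos,yaw,flip=None):
    """tool z horizontal at yaw (mod pi), tool y down -> shift mm & rotvec in tool axes"""
    T=tcpT(s); best=None
    for k in (0,np.pi):
        z=np.array([np.cos(yaw+k),np.sin(yaw+k),0]);y=np.array([0,0,-1.]);x=np.cross(y,z)
        Rt=np.stack([x,y,z],1); rv=R.from_matrix(T[:3,:3].T@Rt).as_rotvec()
        if best is None or np.linalg.norm(rv)<np.linalg.norm(best): best=rv
    d=T[:3,:3].T@(np.array(pos)-T[:3,3])*1000
    print("shift",d.round(1),"rot",best.round(4))
    return d,best
E
python3 - <<'E'
from h import *
from rig import sense
s=sense();print(tcpT(s).round(3))
target(s,[.50,-.225,.20],np.radians(-20.9))
E
```

```text
[[-0.974 -0.     0.225  0.152]
 [-0.225  0.001 -0.974 -0.658]
 [-0.    -1.    -0.001  0.218]
 [ 0.     0.     0.     1.   ]]
shift [-436.6   18.4 -343.2] rot [ 8.000e-04 -9.792e-01 -5.000e-04]
```

apply_moves:
  steps:
    - {"dx": -436,"dy": 40,"dz": -343,"wx": 0,"wy": -0.979,"wz": 0}
    - {"dx": -436,"dy": 40,"dz": -343,"wx": 0,"wy": -0.979,"wz": 0}
    - {"dx": -436,"dy": 40,"dz": -343,"wx": 0,"wy": -0.979,"wz": 0}
    - {"dx": -436,"dy": 40,"dz": -343,"wx": 0,"wy": -0.979,"wz": 0}
    - {"dx": -436,"dy": 40,"dz": -343,"wx": 0,"wy": -0.979,"wz": 0}
    - {"dx": -436,"dy": 40,"dz": -343,"wx": 0,"wy": -0.979,"wz": 0}
    - {"dx": -436,"dy": 40,"dz": -343,"wx": 0,"wy": -0.979,"wz": 0}
    - {"dx": -436,"dy": 40,"dz": -343,"wx": 0,"wy": -0.979,"wz": 0}
    - {"dx": -436,"dy": 40,"dz": -343,"wx": 0,"wy": -0.979,"wz": 0}
    - {"dx": -436,"dy": 40,"dz": -343,"wx": 0,"wy": -0.979,"wz": 0}
  fingers: 0.1
  grip_force: 20

```text
time: 1.15
tool_pos: [0.4652, -0.2672, 0.1826]
tcp_rot: [-0.401, 0.401, -0.582, 0.583]
ft_force: [1.6, -1.7, 0.1]
width: 0.547
```

Run:
```python
from h import *
from rig import sense
s=sense();print(s["time"],s["width"],s["joint_velocities"].round(3),tcpT(s).round(3))
target(s,[.50,-.225,.13],np.radians(-20.9))
```

```text
1.15 0.5474673871535984 [ 0.934  0.149 -0.069  0.002 -0.08   0.927] [[-0.357  0.     0.934  0.465]
 [-0.934 -0.    -0.357 -0.267]
 [ 0.    -1.     0.     0.183]
 [ 0.     0.     0.     1.   ]]
shift [-51.9  52.6  17.4] rot [-0.0003 -0.0002  0.0001]
```

apply_moves:
  steps:
    - {"dx": -20,"dy": 45,"dz": 10,"wx": 0,"wy": 0,"wz": 0}
    - {"dx": -20,"dy": 45,"dz": 10,"wx": 0,"wy": 0,"wz": 0}
    - {"dx": -20,"dy": 45,"dz": 10,"wx": 0,"wy": 0,"wz": 0}
    - {"dx": -20,"dy": 45,"dz": 10,"wx": 0,"wy": 0,"wz": 0}
    - {"dx": -20,"dy": 45,"dz": 10,"wx": 0,"wy": 0,"wz": 0}
    - {"dx": -20,"dy": 45,"dz": 10,"wx": 0,"wy": 0,"wz": 0}
    - {"dx": -20,"dy": 45,"dz": 10,"wx": 0,"wy": 0,"wz": 0}
    - {"dx": -20,"dy": 45,"dz": 10,"wx": 0,"wy": 0,"wz": 0}
    - {"dx": -20,"dy": 45,"dz": 10,"wx": 0,"wy": 0,"wz": 0}
    - {"dx": -20,"dy": 45,"dz": 10,"wx": 0,"wy": 0,"wz": 0}

```text
time: 2.15
tool_pos: [0.4808, -0.2541, 0.1377]
tcp_rot: [-0.401, 0.401, -0.582, 0.582]
ft_force: [-0.2, -0.2, 0.2]
width: 0.547
```

```bash
cat > cap.py <<'E'
import sys
from h import *
from rig import sense, vision
tag=sys.argv[1]
s=sense();c=vision.capture("wrist");c["world_from_camera"]=tcpT(s)@c["hand_eye"]
pickle.dump(c,open(tag+".pkl","wb"));cv2.imwrite(f"pics/{tag}.png",cv2.resize(c["pixels"][:,:,::-1],(768,576),interpolation=cv2.INTER_CUBIC))
print(s["time"],s["width"],s["joint_velocities"].round(3),s["tool_pos"].round(4))
E
python3 cap.py w1
```

```text
2.15 0.5471626583619649 [ 0.001  0.001  0.002 -0.001  0.001  0.002] [ 0.4808 -0.2541  0.1377]
```

View pics/w1.png

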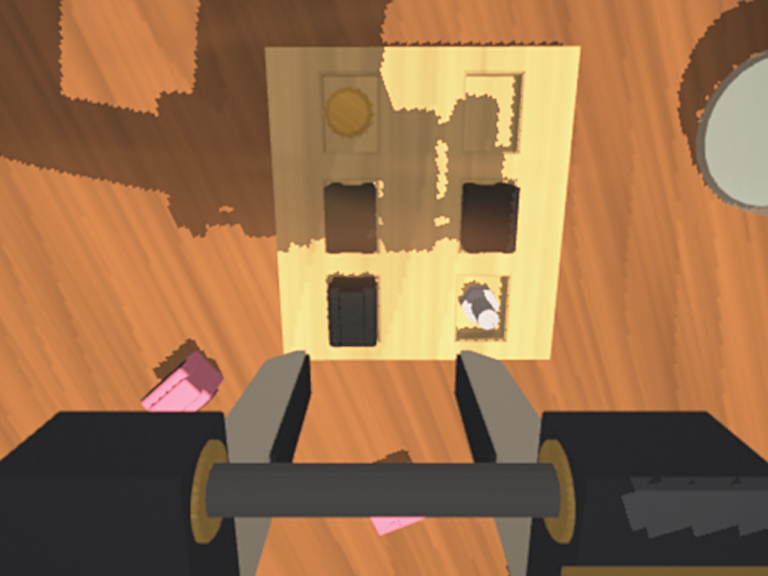

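Run:
```python
from h import *
c=pickle.load(open("w1.pkl","rb"))
f=1.5
P=np.array([w(c,u/f,v/f,.019) for u,v in [(265,46),(580,46),(551,360),(286,360)]]);print(P.round(4),P.mean(0).round(4))
for i in range(4): 
    d=P[(i+1)%4]-P[i];print(np.linalg.norm(d).round(4),np.degrees(np.arctan2(d[1],d[0])).round(1))
for n,u,v,z in [("left mid",351,217,.037),("right mid",489,217,.037),("left low",353,310,.037),("knob",349,112,.035)]: print(n,w(c,u/f,v/f,z).round(4))
# pockets by rect outlines z=.019
t=P.mean(0);a=np.radians(-20.9);Rz=np.array([[np.cos(a),-np.sin(a)],[np.sin(a),np.cos(a)]])
for x in(-.0375,.0375):
  for y in(.054,0,-.054): 
    p=t[:2]+Rz@[x,y]; print(x,y,p.round(4),(proj(c,[*p,.037])*f).round(0),(proj(c,[*p,.019])*f).round(0))
ct=pickle.load(open("top0.pkl","rb"));print([proj(ct,[*(t[:2]+Rz@[x,0]),.037]).round(1) for x in (-.0375,.0375)])
```

```text
[[ 0.4693 -0.1162  0.019 ]
 [ 0.6185 -0.173   0.019 ]
 [ 0.5585 -0.3348  0.019 ]
 [ 0.4092 -0.2782  0.019 ]] [ 0.5139 -0.2255  0.019 ]
0.1597 -20.8
0.1726 -110.4
0.1596 159.2
0.1728 69.7
left mid [ 0.4798 -0.2101  0.037 ]
right mid [ 0.5468 -0.2356  0.037 ]
left low [ 0.4619 -0.2578  0.037 ]
knob [ 0.498  -0.1618  0.035 ]
-0.0375 0.054 [ 0.4981 -0.1617] [349. 112.] [351. 113.]
-0.0375 0 [ 0.4789 -0.2122] [351. 221.] [353. 216.]
-0.0375 -0.054 [ 0.4596 -0.2626] [352. 319.] [354. 309.]
0.0375 0.054 [ 0.5682 -0.1885] [502. 112.] [494. 114.]
0.0375 0 [ 0.5489 -0.2389] [495. 221.] [488. 217.]
0.0375 -0.054 [ 0.5297 -0.2894] [488. 319.] [482. 309.]
[array([318.8, 208.6]), array([327.8, 184.4])]
```

apply_moves:
  steps:
    - {"dx": 14,"dy": 20,"dz": -17,"wx": 0,"wy": 0,"wz": 0}
    - {"dx": 14,"dy": 60,"dz": -17,"wx": 0,"wy": 0,"wz": 0}
    - {"dx": 14,"dy": 90,"dz": -17,"wx": 0,"wy": 0,"wz": 0}
    - {"dx": 14,"dy": 105,"dz": -17,"wx": 0,"wy": 0,"wz": 0}
    - {"dx": 14,"dy": 112,"dz": -17,"wx": 0,"wy": 0,"wz": 0}
    - {"dx": 14,"dy": 115,"dz": -17,"wx": 0,"wy": 0,"wz": 0}
    - {"dx": 14,"dy": 115,"dz": -17,"wx": 0,"wy": 0,"wz": 0}
    - {"dx": 14,"dy": 115,"dz": -17,"wx": 0,"wy": 0,"wz": 0}
    - {"dx": 14,"dy": 115,"dz": -17,"wx": 0,"wy": 0,"wz": 0}
    - {"dx": 14,"dy": 115,"dz": -17,"wx": 0,"wy": 0,"wz": 0}

```text
time: 3.2
tool_pos: [0.4602, -0.2612, 0.0233]
tcp_rot: [-0.401, 0.401, -0.582, 0.583]
ft_force: [-0.6, 0.8, 0.3]
width: 0.551
```

```bash
python3 cap.py w2; python3 -c "
from rig import sense
print(sense()['ft_force'])"
```

```text
3.2 0.5506752812527905 [-0.001  0.003  0.001  0.001 -0.    -0.   ] [ 0.4602 -0.2612  0.0233]
[-0.35109229 -0.28181021  0.16108648]
```

View pics/w2.png

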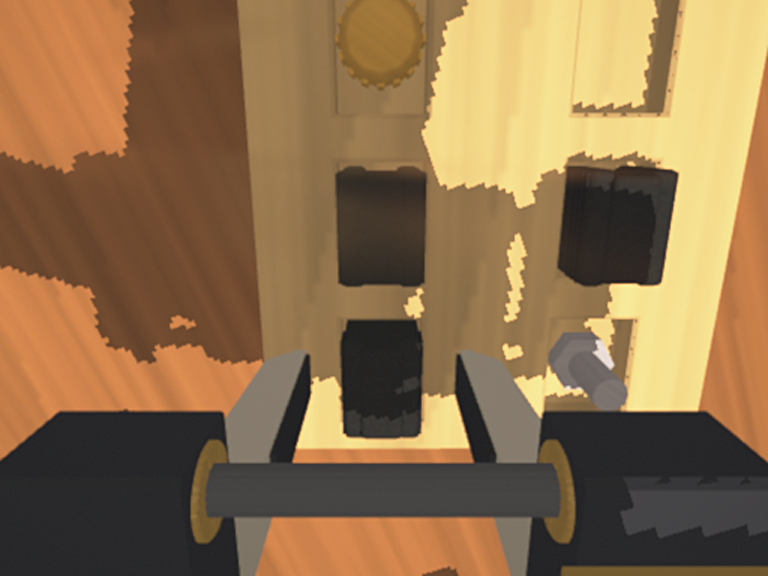

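apply_moves:
  steps:
    - {"dx": 0,"dy": 0,"dz": 0,"wx": 0,"wy": 0,"wz": 0}
    - {"dx": 0,"dy": 0,"dz": 0,"wx": 0,"wy": 0,"wz": 0}
    - {"dx": 0,"dy": 0,"dz": 0,"wx": 0,"wy": 0,"wz": 0}
    - {"dx": 0,"dy": 0,"dz": 0,"wx": 0,"wy": 0,"wz": 0}
    - {"dx": 0,"dy": 0,"dz": 0,"wx": 0,"wy": 0,"wz": 0}
    - {"dx": 0,"dy": 0,"dz": 0,"wx": 0,"wy": 0,"wz": 0}
    - {"dx": 0,"dy": 0,"dz": 0,"wx": 0,"wy": 0,"wz": 0}
    - {"dx": 0,"dy": 0,"dz": 0,"wx": 0,"wy": 0,"wz": 0}
    - {"dx": 0,"dy": 0,"dz": 0,"wx": 0,"wy": 0,"wz": 0}
    - {"dx": 0,"dy": 0,"dz": 0,"wx": 0,"wy": 0,"wz": 0}
  fingers: -1
  grip_force: 20

```text
time: 4.25
tool_pos: [0.46, -0.261, 0.0227]
tcp_rot: [0.401, -0.401, 0.582, -0.582]
ft_force: [-0.8, -0.5, -0.2]
width: 0.276
```

apply_moves:
  steps:
    - {"dx": 0,"dy": -30,"dz": 0,"wx": 0,"wy": 0,"wz": 0}
    - {"dx": 0,"dy": -70,"dz": 0,"wx": 0,"wy": 0,"wz": 0}
    - {"dx": -20,"dy": -90,"dz": -9,"wx": 0,"wy": 0,"wz": 0}
    - {"dx": -60,"dy": -90,"dz": -27,"wx": 0,"wy": 0,"wz": 0}
    - {"dx": -100,"dy": -90,"dz": -46,"wx": 0,"wy": 0,"wz": 0}
    - {"dx": -140,"dy": -90,"dz": -64,"wx": 0,"wy": 0,"wz": 0}
    - {"dx": -180,"dy": -90,"dz": -82,"wx": 0,"wy": 0,"wz": 0}
    - {"dx": -220,"dy": -90,"dz": -100,"wx": 0,"wy": 0,"wz": 0}
    - {"dx": -260,"dy": -90,"dz": -119,"wx": 0,"wy": 0,"wz": 0}
    - {"dx": -300,"dy": -90,"dz": -137,"wx": 0,"wy": 0,"wz": 0}

```text
time: 5.25
tool_pos: [0.4385, 0.0698, 0.1129]
tcp_rot: [-0.401, 0.401, -0.582, 0.583]
ft_force: [1.1, -0.8, -0.9]
width: 0.274
```

Run:
```python
from h import *
from rig import sense
s=sense();print(s["width"],s["joint_pos"].round(2),tcpT(s).round(3))
target(s,[.427,.256,.066],np.radians(-20.9))
```

```text
0.27432938335168167 [ 0.1  -0.36  2.05  0.    1.46  0.47] [[-0.357  0.001  0.934  0.439]
 [-0.934  0.    -0.357  0.07 ]
 [-0.    -1.     0.001  0.113]
 [ 0.     0.     0.     1.   ]]
shift [-169.8   46.9  -77.3] rot [-0.0007 -0.0004 -0.0003]
```

apply_moves:
  steps:
    - {"dx": -45,"dy": 0,"dz": -20,"wx": 0,"wy": 0,"wz": 0}
    - {"dx": -90,"dy": 0,"dz": -40,"wx": 0,"wy": 0,"wz": 0}
    - {"dx": -135,"dy": 0,"dz": -60,"wx": 0,"wy": 0,"wz": 0}
    - {"dx": -170,"dy": 0,"dz": -77,"wx": 0,"wy": 0,"wz": 0}
    - {"dx": -170,"dy": 15,"dz": -77,"wx": 0,"wy": 0,"wz": 0}
    - {"dx": -170,"dy": 40,"dz": -77,"wx": 0,"wy": 0,"wz": 0}
    - {"dx": -170,"dy": 46,"dz": -77,"wx": 0,"wy": 0,"wz": 0}
    - {"dx": -170,"dy": 46,"dz": -77,"wx": 0,"wy": 0,"wz": 0}
    - {"dx": -170,"dy": 46,"dz": -77,"wx": 0,"wy": 0,"wz": 0}
    - {"dx": -170,"dy": 46,"dz": -77,"wx": 0,"wy": 0,"wz": 0}

```text
time: 6.25
tool_pos: [0.4284, 0.2543, 0.0678]
tcp_rot: [-0.401, 0.4, -0.582, 0.583]
ft_force: [0.6, 0.0, -0.2]
width: 0.278
```

```bash
python3 cap.py w3
```

```text
6.25 0.2777670410961997 [ 0.002  0.002  0.002  0.001 -0.002  0.   ] [0.4284 0.2543 0.0678]
```

View pics/w3.png

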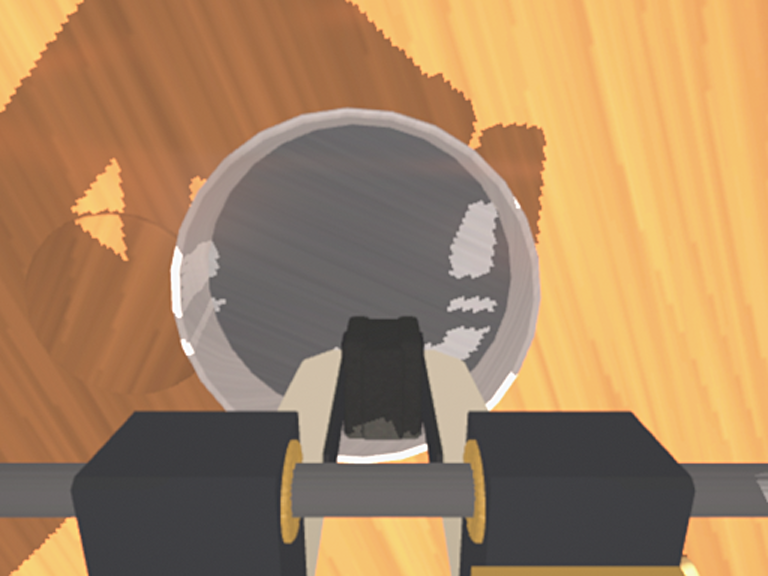

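Run:
```python
from h import *
from rig import sense
c=pickle.load(open("w3.pkl","rb"));f=1.5
for p in [(356,108),(356,462),(172,280),(540,285)]: print(w(c,p[0]/f,p[1]/f,.06).round(4))
print(proj(c,[.4284,.2543,.0678])*f)
```

```text
[0.452  0.3401 0.06  ]
[0.4037 0.2187 0.06  ]
[0.3706 0.3103 0.06  ]
[0.4908 0.2625 0.06  ]
[382.65717211 372.28141729]
```

apply_moves:
  steps:
    - {"dx": 0,"dy": 0,"dz": 0,"wx": 0,"wy": 0,"wz": 0}
    - {"dx": 0,"dy": 0,"dz": 0,"wx": 0,"wy": 0,"wz": 0}
    - {"dx": 0,"dy": 0,"dz": 0,"wx": 0,"wy": 0,"wz": 0}
    - {"dx": 0,"dy": 0,"dz": 0,"wx": 0,"wy": 0,"wz": 0}
    - {"dx": 0,"dy": -5,"dz": 0,"wx": 0,"wy": 0,"wz": 0}
    - {"dx": 10,"dy": -20,"dz": 5,"wx": 0,"wy": 0,"wz": 0}
    - {"dx": 30,"dy": -40,"dz": 14,"wx": 0,"wy": 0,"wz": 0}
    - {"dx": 60,"dy": -45,"dz": 30,"wx": 0,"wy": 0,"wz": 0}
    - {"dx": 100,"dy": -45,"dz": 50,"wx": 0,"wy": 0,"wz": 0}
    - {"dx": 140,"dy": -45,"dz": 70,"wx": 0,"wy": 0,"wz": 0}
  fingers: 0.1

```text
time: 7.3
tool_pos: [0.4433, 0.0968, 0.1134]
tcp_rot: [-0.402, 0.401, -0.582, 0.583]
ft_force: [-0.4, 0.7, -1.2]
width: 0.549
```

Run:
```python
from h import *
from rig import sense,vision
s=sense();print(s["width"],s["tool_pos"])
c=vision.capture("top");im=c["pixels"][:,:,::-1]
cv2.imwrite("pics/t2.png",cv2.resize(im[75:270,100:400],None,fx=2.6,fy=2.6,interpolation=cv2.INTER_CUBIC))
target(sense(),[.479,-.2115,.10],np.radians(-20.8))
```

```text
0.5485207300387952 [0.44328285 0.09683643 0.11339889]
shift [270.4  13.9 141.7] rot [-0.0023 -0.0038  0.0012]
```

View pics/t2.png

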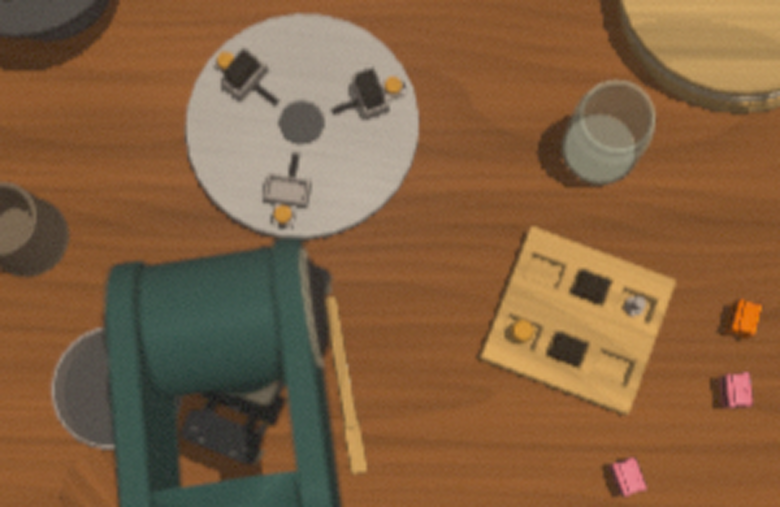

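apply_moves:
  steps:
    - {"dx": 40,"dy": 0,"dz": 21,"wx": 0,"wy": 0,"wz": 0}
    - {"dx": 80,"dy": 0,"dz": 42,"wx": 0,"wy": 0,"wz": 0}
    - {"dx": 120,"dy": 0,"dz": 63,"wx": 0,"wy": 0,"wz": 0}
    - {"dx": 160,"dy": 0,"dz": 84,"wx": 0,"wy": 0,"wz": 0}
    - {"dx": 200,"dy": 0,"dz": 105,"wx": 0,"wy": 0,"wz": 0}
    - {"dx": 240,"dy": 0,"dz": 126,"wx": 0,"wy": 0,"wz": 0}
    - {"dx": 270,"dy": 0,"dz": 142,"wx": 0,"wy": 0,"wz": 0}
    - {"dx": 270,"dy": 10,"dz": 142,"wx": 0,"wy": 0,"wz": 0}
    - {"dx": 270,"dy": 30,"dz": 142,"wx": 0,"wy": 0,"wz": 0}
    - {"dx": 270,"dy": 50,"dz": 142,"wx": 0,"wy": 0,"wz": 0}

```text
time: 8.35
tool_pos: [0.4793, -0.2046, 0.0621]
tcp_rot: [-0.401, 0.401, -0.582, 0.583]
ft_force: [0.5, 0.5, 0.0]
width: 0.55
```

Run:
```python
from h import *
from rig import sense,vision
s=sense();print(s["width"],s["tool_pos"])
target(sense(),[.479,-.2115,.0225],np.radians(-20.8))
```

```text
0.5502363457163726 [ 0.47933782 -0.20462817  0.06206318]
shift [ 6.5 39.6  2.1] rot [-0.001  -0.0027  0.    ]
```

apply_moves:
  steps:
    - {"dx": 6.5,"dy": 0,"dz": 2,"wx": 0,"wy": 0,"wz": 0}
    - {"dx": 6.5,"dy": 15,"dz": 2,"wx": 0,"wy": 0,"wz": 0}
    - {"dx": 6.5,"dy": 30,"dz": 2,"wx": 0,"wy": 0,"wz": 0}
    - {"dx": 6.5,"dy": 37,"dz": 2,"wx": 0,"wy": 0,"wz": 0}
    - {"dx": 6.5,"dy": 39.5,"dz": 2,"wx": 0,"wy": 0,"wz": 0}
    - {"dx": 6.5,"dy": 39.5,"dz": 2,"wx": 0,"wy": 0,"wz": 0}
    - {"dx": 6.5,"dy": 39.5,"dz": 2,"wx": 0,"wy": 0,"wz": 0}
    - {"dx": 6.5,"dy": 39.5,"dz": 2,"wx": 0,"wy": 0,"wz": 0}
    - {"dx": 6.5,"dy": 39.5,"dz": 2,"wx": 0,"wy": 0,"wz": 0}
    - {"dx": 6.5,"dy": 39.5,"dz": 2,"wx": 0,"wy": 0,"wz": 0}

```text
time: 9.35
tool_pos: [0.4792, -0.2111, 0.0224]
tcp_rot: [-0.401, 0.401, -0.582, 0.583]
ft_force: [0.4, -0.5, -0.6]
width: 0.553
```

```bash
python3 cap.py w4
```

```text
9.35 0.5532116267474062 [-0.     0.001  0.001 -0.    -0.001  0.   ] [ 0.4792 -0.2111  0.0224]
```

View pics/w4.png

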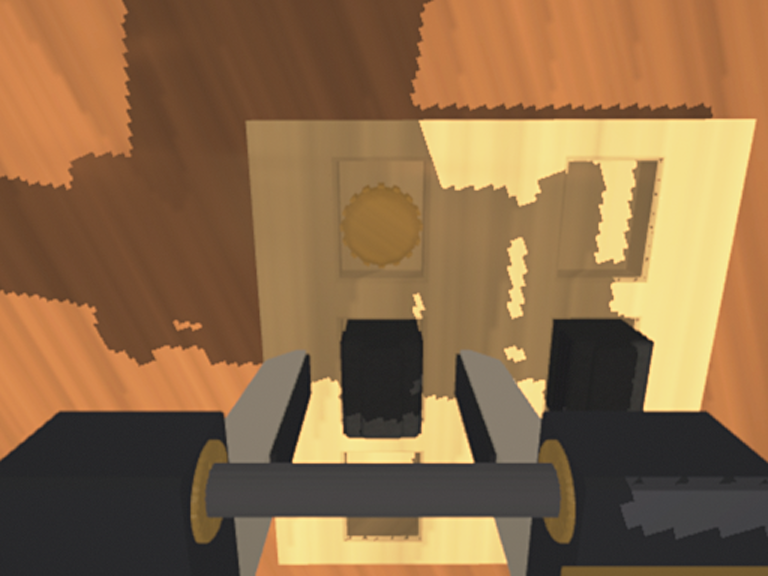

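apply_moves:
  steps:
    - {"dx": 0,"dy": 0,"dz": 0,"wx": 0,"wy": 0,"wz": 0}
    - {"dx": 0,"dy": 0,"dz": 0,"wx": 0,"wy": 0,"wz": 0}
    - {"dx": 0,"dy": 0,"dz": 0,"wx": 0,"wy": 0,"wz": 0}
    - {"dx": 0,"dy": 0,"dz": 0,"wx": 0,"wy": 0,"wz": 0}
    - {"dx": 0,"dy": 0,"dz": 0,"wx": 0,"wy": 0,"wz": 0}
    - {"dx": 0,"dy": 0,"dz": 0,"wx": 0,"wy": 0,"wz": 0}
    - {"dx": 0,"dy": 0,"dz": 0,"wx": 0,"wy": 0,"wz": 0}
    - {"dx": 0,"dy": 0,"dz": 0,"wx": 0,"wy": 0,"wz": 0}
    - {"dx": 0,"dy": 0,"dz": 0,"wx": 0,"wy": 0,"wz": 0}
    - {"dx": 0,"dy": 0,"dz": 0,"wx": 0,"wy": 0,"wz": 0}
  fingers: -1

```text
time: 10.4
tool_pos: [0.4791, -0.2111, 0.0222]
tcp_rot: [-0.401, 0.401, -0.582, 0.582]
ft_force: [-1.1, 0.1, -0.3]
width: 0.177
```

Run:
```python
from h import *
from rig import sense,vision
c=pickle.load(open("w4.pkl","rb"));f=1.5
for uv,z in [((382,320),.036),((382,437),.006),((382,405),.038)]: print(w(c,uv[0]/f,uv[1]/f,z).round(4))
Rt=tcpT(sense())[:3,:3]; p=np.array([.4792,-.2111,0])
for a in(-.018,.018):
  for z in(.006,.019,.036): print(a,z,(proj(c,p+Rt@[a,0,0]+[0,0,z])*f).round(0))
target(sense(),[.648,.045,.11],np.radians(-6))
```

```text
[ 0.4876 -0.1882  0.036 ]
[ 0.466 -0.245  0.006]
[ 0.4774 -0.215   0.038 ]
-0.018 0.006 [383. 309.]
-0.018 0.019 [383. 321.]
-0.018 0.036 [383. 339.]
0.018 0.006 [383. 396.]
0.018 0.019 [383. 413.]
0.018 0.036 [383. 438.]
shift [-299.5  -87.8   66.4] rot [-1.000e-04 -2.603e-01 -0.000e+00]
```

apply_moves:
  steps:
    - {"dx": 0,"dy": -30,"dz": 0,"wx": 0,"wy": 0,"wz": 0}
    - {"dx": 0,"dy": -70,"dz": 0,"wx": 0,"wy": 0,"wz": 0}
    - {"dx": -35,"dy": -90,"dz": 8,"wx": 0,"wy": -0.03,"wz": 0}
    - {"dx": -75,"dy": -90,"dz": 17,"wx": 0,"wy": -0.06,"wz": 0}
    - {"dx": -115,"dy": -90,"dz": 26,"wx": 0,"wy": -0.1,"wz": 0}
    - {"dx": -155,"dy": -90,"dz": 34,"wx": 0,"wy": -0.14,"wz": 0}
    - {"dx": -195,"dy": -90,"dz": 43,"wx": 0,"wy": -0.18,"wz": 0}
    - {"dx": -235,"dy": -90,"dz": 52,"wx": 0,"wy": -0.22,"wz": 0}
    - {"dx": -275,"dy": -90,"dz": 61,"wx": 0,"wy": -0.26,"wz": 0}
    - {"dx": -299,"dy": -90,"dz": 66,"wx": 0,"wy": -0.26,"wz": 0}

```text
time: 11.4
tool_pos: [0.6484, 0.0471, 0.1118]
tcp_rot: [0.474, -0.474, 0.525, -0.525]
ft_force: [1.3, -0.8, -0.5]
width: 0.179
```

apply_moves:
  steps:
    - {"dx": 0,"dy": 0,"dz": 0,"wx": 0,"wy": 0,"wz": 0}
    - {"dx": 0,"dy": 0,"dz": 0,"wx": 0,"wy": 0,"wz": 0}
    - {"dx": 0,"dy": 0,"dz": 0,"wx": 0,"wy": 0,"wz": 0}
    - {"dx": 0,"dy": 0,"dz": 0,"wx": 0,"wy": 0,"wz": 0}
    - {"dx": 0,"dy": 0,"dz": 0,"wx": 0,"wy": 0,"wz": 0}
    - {"dx": 0,"dy": 0,"dz": 0,"wx": 0,"wy": 0,"wz": 0}
    - {"dx": 0,"dy": 0,"dz": 0,"wx": 0,"wy": 0,"wz": 0}
    - {"dx": 0,"dy": 0,"dz": 0,"wx": 0,"wy": 0,"wz": 0}
    - {"dx": 0,"dy": 0,"dz": 0,"wx": 0,"wy": 0,"wz": 0}
    - {"dx": 0,"dy": 0,"dz": 0,"wx": 0,"wy": 0,"wz": 0}

```text
time: 12.4
tool_pos: [0.6474, 0.0447, 0.1122]
tcp_rot: [0.473, -0.473, 0.526, -0.526]
ft_force: [0.9, -0.7, -0.7]
width: 0.178
```

```bash
python3 cap.py w5
```

```text
12.4 0.17784752011837793 [ 0.    -0.     0.001  0.001  0.     0.   ] [0.6474 0.0447 0.1122]
```

View pics/w5.png

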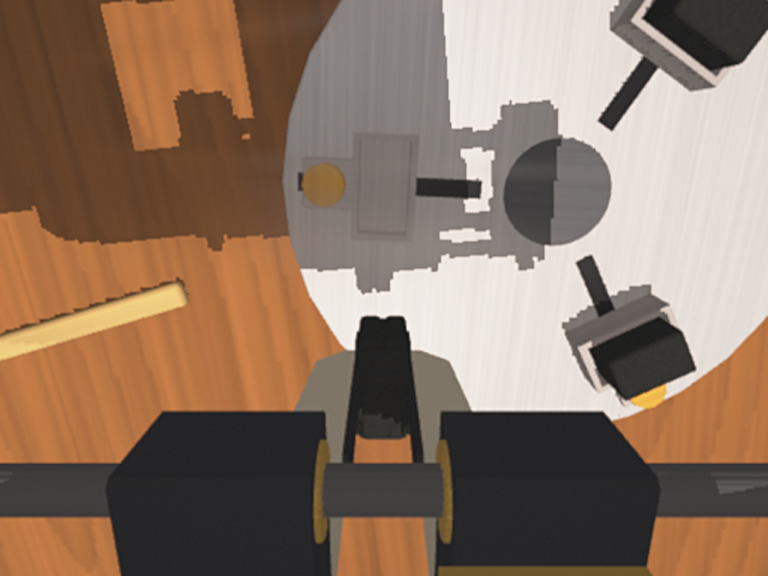

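Run:
```python
from h import *
c=pickle.load(open("w5.pkl","rb"));im=c["pixels"][:,:,::-1][70:180,190:350]
g=cv2.createCLAHE(4,(2,2)).apply(cv2.cvtColor(im,cv2.COLOR_BGR2GRAY))
cv2.imwrite("pics/w5z.png",cv2.resize(g,None,fx=5,fy=5,interpolation=cv2.INTER_CUBIC))
```

```text
(no output)
```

View pics/w5z.png

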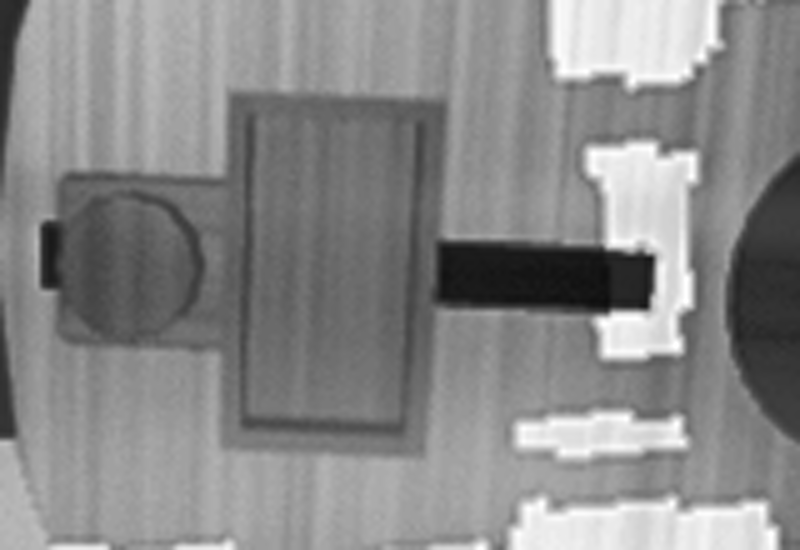

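Run:
```python
from h import *
from rig import sense
c=pickle.load(open("w5.pkl","rb"))
def q(u,v,z):return w(c,190+u/5,70+v/5,z)
P=np.array([q(*p,.042) for p in [(229,95),(446,100),(425,454),(222,450)]]);print(P.round(4),P.mean(0).round(4))
for i in range(4): 
    d=P[(i+1)%4]-P[i];print(np.linalg.norm(d).round(4),np.degrees(np.arctan2(d[1],d[0])).round(1))
print("disc",(q(728,290,.022)))
print("slot",[q(*p,.022).round(4) for p in [(438,272),(652,282)]], "knob",q(130,265,.038))
C=[w(c,u/1.5,v/1.5,.022).round(4) for u,v in [(504,190),(611,190),(557,137),(557,245)]];print("hub",C)
```

```text
[[0.643  0.1274 0.042 ]
 [0.6715 0.1239 0.042 ]
 [0.6646 0.077  0.042 ]
 [0.6364 0.0804 0.042 ]] [0.6539 0.1022 0.042 ]
0.0287 -7.2
0.0474 -98.3
0.0284 172.9
0.0475 82.0
disc [0.71202098 0.09289822 0.022     ]
slot [array([0.6696, 0.0999, 0.022 ]), array([0.7009, 0.0952, 0.022 ])] knob [0.62656425 0.1066824  0.038     ]
hub [array([0.7124, 0.0938, 0.022 ]), array([0.7647, 0.0884, 0.022 ]), array([0.7385, 0.1162, 0.022 ]), array([0.7381, 0.0636, 0.022 ])]
```

Run:
```python
from h import *
from rig import sense
target(sense(),[.654,.1022,.072],np.radians(-7.6))
```

```text
shift [-57.9  40.1   0.5] rot [0.0001 0.0277 0.    ]
```

apply_moves:
  steps:
    - {"dx": -20,"dy": 0,"dz": 0.5,"wx": 0,"wy": 0.0277,"wz": 0}
    - {"dx": -45,"dy": 5,"dz": 0.5,"wx": 0,"wy": 0.0277,"wz": 0}
    - {"dx": -58,"dy": 20,"dz": 0.5,"wx": 0,"wy": 0.0277,"wz": 0}
    - {"dx": -58,"dy": 35,"dz": 0.5,"wx": 0,"wy": 0.0277,"wz": 0}
    - {"dx": -58,"dy": 40,"dz": 0.5,"wx": 0,"wy": 0.0277,"wz": 0}
    - {"dx": -58,"dy": 40,"dz": 0.5,"wx": 0,"wy": 0.0277,"wz": 0}
    - {"dx": -58,"dy": 40,"dz": 0.5,"wx": 0,"wy": 0.0277,"wz": 0}
    - {"dx": -58,"dy": 40,"dz": 0.5,"wx": 0,"wy": 0.0277,"wz": 0}
    - {"dx": -58,"dy": 40,"dz": 0.5,"wx": 0,"wy": 0.0277,"wz": 0}
    - {"dx": -58,"dy": 40,"dz": 0.5,"wx": 0,"wy": 0.0277,"wz": 0}

```text
time: 13.45
tool_pos: [0.6542, 0.1022, 0.0726]
tcp_rot: [-0.466, 0.466, -0.532, 0.532]
ft_force: [0.9, -0.2, -1.0]
width: 0.174
```

```bash
python3 cap.py w6
python3 - <<'E'
from h import *
from rig import sense,vision
target(sense(),[.654,.1022,.0465],np.radians(-7.6))
c=pickle.load(open("w6.pkl","rb"));im=c["pixels"][:,:,::-1][190:300,200:310]
cv2.imwrite("pics/w6z.png",cv2.resize(im,None,fx=5,fy=5,interpolation=cv2.INTER_CUBIC))
c=vision.capture("side");im=c["pixels"][:,:,::-1][100:230,200:360]
cv2.imwrite("pics/s6z.png",cv2.resize(im,None,fx=4.5,fy=4.5,interpolation=cv2.INTER_CUBIC))
E
```

```text
13.45 0.17431590109886388 [0.004 0.003 0.004 0.001 0.001 0.002] [0.6542 0.1022 0.0726]
shift [ 0.  26.  -0.1] rot [-0.0004 -0.0002 -0.0001]
```

View pics/w6z.png

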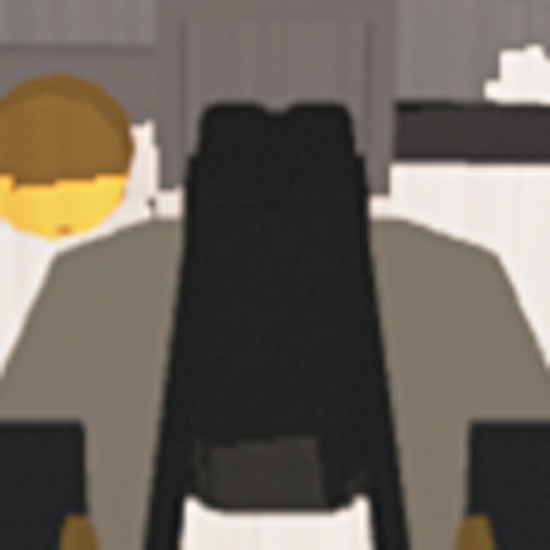

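View pics/s6z.png

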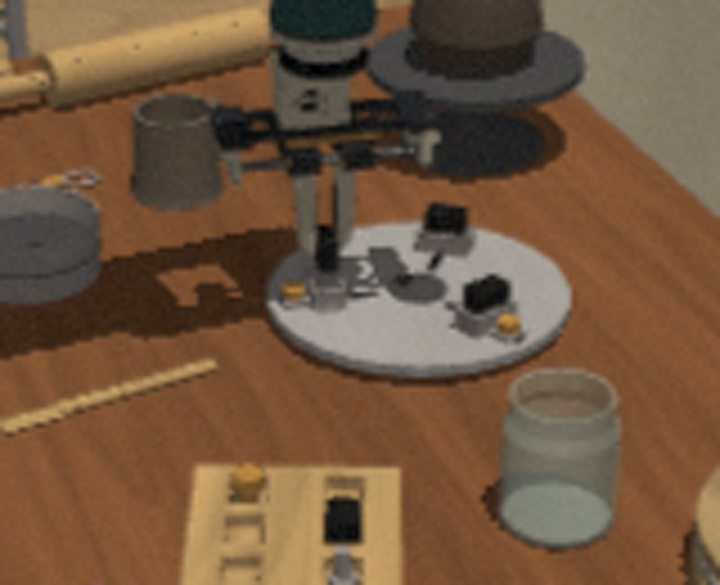

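apply_moves:
  steps:
    - {"dx": 0,"dy": 5,"dz": 0,"wx": 0,"wy": 0,"wz": 0}
    - {"dx": 0,"dy": 10,"dz": 0,"wx": 0,"wy": 0,"wz": 0}
    - {"dx": 0,"dy": 13,"dz": 0,"wx": 0,"wy": 0,"wz": 0}
    - {"dx": 0,"dy": 15,"dz": 0,"wx": 0,"wy": 0,"wz": 0}
    - {"dx": 0,"dy": 17,"dz": 0,"wx": 0,"wy": 0,"wz": 0}
    - {"dx": 0,"dy": 19,"dz": 0,"wx": 0,"wy": 0,"wz": 0}
    - {"dx": 0,"dy": 21,"dz": 0,"wx": 0,"wy": 0,"wz": 0}
    - {"dx": 0,"dy": 22,"dz": 0,"wx": 0,"wy": 0,"wz": 0}
    - {"dx": 0,"dy": 23,"dz": 0,"wx": 0,"wy": 0,"wz": 0}
    - {"dx": 0,"dy": 23,"dz": 0,"wx": 0,"wy": 0,"wz": 0}

```text
time: 14.55
tool_pos: [0.654, 0.1023, 0.0491]
tcp_rot: [0.466, -0.466, 0.532, -0.532]
ft_force: [-0.0, -0.5, 0.2]
width: 0.177
```

apply_moves:
  steps:
    - {"dx": 0,"dy": 0.5,"dz": 0,"wx": 0,"wy": 0,"wz": 0}
    - {"dx": 0,"dy": 1,"dz": 0,"wx": 0,"wy": 0,"wz": 0}
    - {"dx": 0,"dy": 1.5,"dz": 0,"wx": 0,"wy": 0,"wz": 0}
    - {"dx": 0,"dy": 2,"dz": 0,"wx": 0,"wy": 0,"wz": 0}
    - {"dx": 0,"dy": 2.5,"dz": 0,"wx": 0,"wy": 0,"wz": 0}
    - {"dx": 0,"dy": 3,"dz": 0,"wx": 0,"wy": 0,"wz": 0}
    - {"dx": 0,"dy": 3,"dz": 0,"wx": 0,"wy": 0,"wz": 0}
    - {"dx": 0,"dy": 3,"dz": 0,"wx": 0,"wy": 0,"wz": 0}
    - {"dx": 0,"dy": 3,"dz": 0,"wx": 0,"wy": 0,"wz": 0}
    - {"dx": 0,"dy": 3,"dz": 0,"wx": 0,"wy": 0,"wz": 0}

```text
time: 15.55
tool_pos: [0.654, 0.1023, 0.0462]
tcp_rot: [-0.466, 0.466, -0.532, 0.532]
ft_force: [-0.8, 0.6, 1.0]
width: 0.178
```

apply_moves:
  steps:
    - {"dx": 0,"dy": 0.5,"dz": 0,"wx": 0,"wy": 0,"wz": 0}
    - {"dx": 0,"dy": 1,"dz": 0,"wx": 0,"wy": 0,"wz": 0}
    - {"dx": 0,"dy": 1,"dz": 0,"wx": 0,"wy": 0,"wz": 0}
    - {"dx": 0,"dy": 1,"dz": 0,"wx": 0,"wy": 0,"wz": 0}
    - {"dx": 0,"dy": 1,"dz": 0,"wx": 0,"wy": 0,"wz": 0}
    - {"dx": 0,"dy": 1,"dz": 0,"wx": 0,"wy": 0,"wz": 0}
    - {"dx": 0,"dy": 1,"dz": 0,"wx": 0,"wy": 0,"wz": 0}
    - {"dx": 0,"dy": 1,"dz": 0,"wx": 0,"wy": 0,"wz": 0}
    - {"dx": 0,"dy": 1,"dz": 0,"wx": 0,"wy": 0,"wz": 0}
    - {"dx": 0,"dy": 1,"dz": 0,"wx": 0,"wy": 0,"wz": 0}

```text
time: 16.55
tool_pos: [0.6543, 0.1023, 0.0461]
tcp_rot: [-0.466, 0.466, -0.532, 0.532]
ft_force: [-3.1, -0.2, 8.2]
width: 0.182
```

apply_moves:
  steps:
    - {"dx": 0,"dy": 0,"dz": 0,"wx": 0,"wy": 0,"wz": 0}
    - {"dx": 0,"dy": 0,"dz": 0,"wx": 0,"wy": 0,"wz": 0}
    - {"dx": 0,"dy": 0,"dz": 0,"wx": 0,"wy": 0,"wz": 0}
    - {"dx": 0,"dy": 0,"dz": 0,"wx": 0,"wy": 0,"wz": 0}
    - {"dx": 0,"dy": 0,"dz": 0,"wx": 0,"wy": 0,"wz": 0}
    - {"dx": 0,"dy": 0,"dz": 0,"wx": 0,"wy": 0,"wz": 0}
    - {"dx": 0,"dy": -10,"dz": 0,"wx": 0,"wy": 0,"wz": 0}
    - {"dx": 0,"dy": -30,"dz": 0,"wx": 0,"wy": 0,"wz": 0}
    - {"dx": 0,"dy": -60,"dz": 0,"wx": 0,"wy": 0,"wz": 0}
    - {"dx": 30,"dy": -70,"dz": 0,"wx": 0,"wy": 0,"wz": 0}
  fingers: 0.1

```text
time: 17.55
tool_pos: [0.6512, 0.0744, 0.1192]
tcp_rot: [-0.468, 0.465, -0.531, 0.532]
ft_force: [0.7, -0.4, 0.5]
width: 0.549
```

apply_moves:
  steps:
    - {"dx": 30,"dy": 0,"dz": 0,"wx": 0,"wy": 0,"wz": 0}
    - {"dx": 35,"dy": 0,"dz": 0,"wx": 0,"wy": 0,"wz": 0}
    - {"dx": 35,"dy": 0,"dz": 0,"wx": 0,"wy": 0,"wz": 0}
    - {"dx": 35,"dy": 0,"dz": 0,"wx": 0,"wy": 0,"wz": 0}
    - {"dx": 35,"dy": 0,"dz": 0,"wx": 0,"wy": 0,"wz": 0}
    - {"dx": 35,"dy": 0,"dz": 0,"wx": 0,"wy": 0,"wz": 0}
    - {"dx": 35,"dy": 0,"dz": 0,"wx": 0,"wy": 0,"wz": 0}
    - {"dx": 35,"dy": 0,"dz": 0,"wx": 0,"wy": 0,"wz": 0}
    - {"dx": 35,"dy": 0,"dz": 0,"wx": 0,"wy": 0,"wz": 0}
    - {"dx": 35,"dy": 0,"dz": 0,"wx": 0,"wy": 0,"wz": 0}

```text
time: 18.55
tool_pos: [0.6454, 0.0379, 0.1152]
tcp_rot: [0.466, -0.466, 0.532, -0.532]
ft_force: [0.1, -0.3, -0.8]
width: 0.551
```

```bash
python3 cap.py w7
```

```text
18.55 0.5505267129794825 [-0.002 -0.001 -0.001  0.001 -0.002  0.001] [0.6454 0.0379 0.1152]
```

View pics/w7.png

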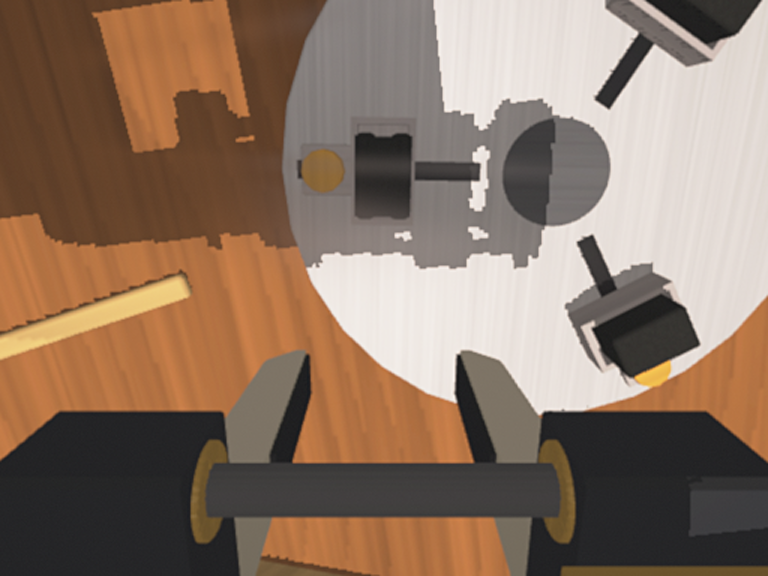

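Run:
```python
from h import *
from rig import sense
c=pickle.load(open("w7.pkl","rb"));f=1.5
im=c["pixels"][:,:,::-1][65:165,195:295]
cv2.imwrite("pics/w7z.png",cv2.resize(cv2.convertScaleAbs(im,alpha=1.5),None,fx=6,fy=6,interpolation=cv2.INTER_CUBIC))
print(w(c,383/f,220/f,.060).round(4),w(c,383/f,132/f,.060).round(4),w(c,383/f,132/f,.042).round(4))
P=np.array([w(c,u/f,v/f,.042) for u,v in [(352,118),(415,118),(413,224),(352,224)]]);print(P.mean(0).round(4))
target(sense(),[.549,-.2385,.09],np.radians(-20.8))
```

```text
[0.6514 0.0835 0.06  ] [0.6561 0.1194 0.06  ] [0.6562 0.1197 0.042 ]
[0.6539 0.1023 0.042 ]
shift [286.7  25.2 -59. ] rot [0.     0.2304 0.    ]
```

View pics/w7z.png

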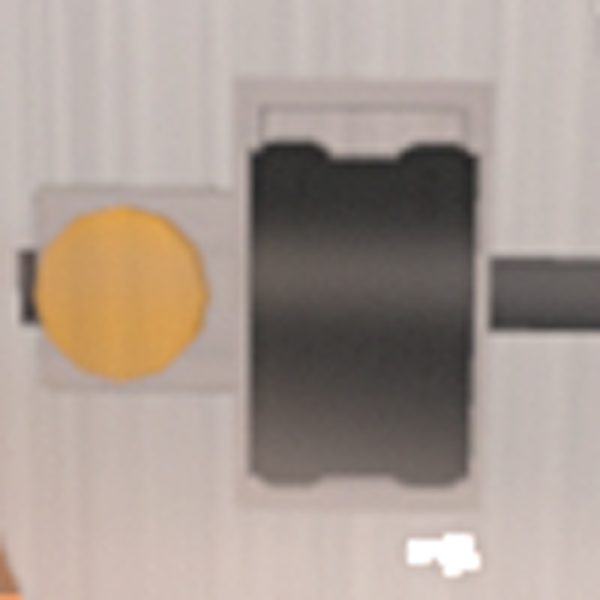

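apply_moves:
  steps:
    - {"dx": 40,"dy": 0,"dz": -8,"wx": 0,"wy": 0.04,"wz": 0}
    - {"dx": 80,"dy": 0,"dz": -16,"wx": 0,"wy": 0.08,"wz": 0}
    - {"dx": 120,"dy": 0,"dz": -25,"wx": 0,"wy": 0.12,"wz": 0}
    - {"dx": 160,"dy": 0,"dz": -33,"wx": 0,"wy": 0.16,"wz": 0}
    - {"dx": 200,"dy": 0,"dz": -41,"wx": 0,"wy": 0.2,"wz": 0}
    - {"dx": 240,"dy": 0,"dz": -49,"wx": 0,"wy": 0.23,"wz": 0}
    - {"dx": 287,"dy": 0,"dz": -59,"wx": 0,"wy": 0.23,"wz": 0}
    - {"dx": 287,"dy": 20,"dz": -59,"wx": 0,"wy": 0.23,"wz": 0}
    - {"dx": 287,"dy": 45,"dz": -59,"wx": 0,"wy": 0.23,"wz": 0}
    - {"dx": 287,"dy": 50,"dz": -59,"wx": 0,"wy": 0.23,"wz": 0}

```text
time: 19.6
tool_pos: [0.5476, -0.2387, 0.0626]
tcp_rot: [0.401, -0.402, 0.583, -0.581]
ft_force: [-0.2, -0.3, 0.7]
width: 0.549
```

```bash
python3 cap.py w8;python3 - <<'E'
from h import *
from rig import sense
target(sense(),[.549,-.2385,.0225],np.radians(-20.8))
E
```

```text
19.6 0.5490954104456911 [ 0.013  0.024  0.006  0.    -0.045  0.001] [ 0.5476 -0.2387  0.0626]
shift [-0.3 40.7  1.1] rot [ 0.003   0.0001 -0.0003]
```

View pics/w8.png

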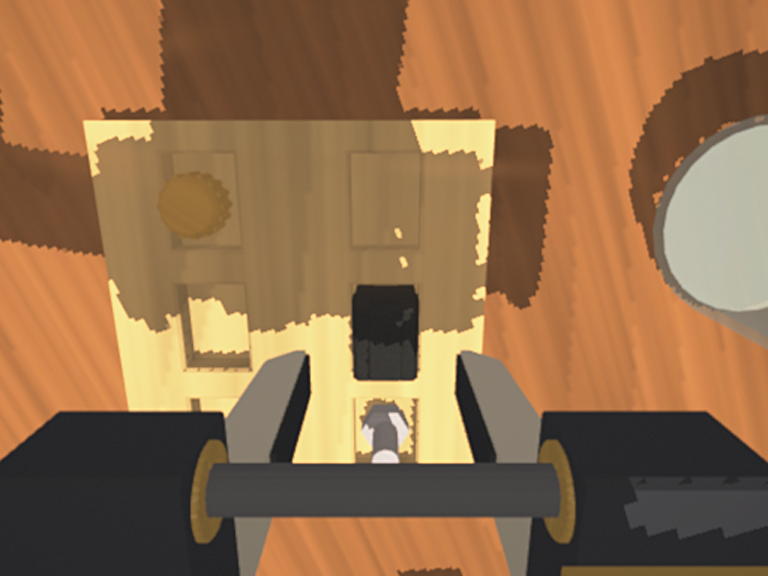

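apply_moves:
  steps:
    - {"dx": 0,"dy": 10,"dz": 1,"wx": 0,"wy": 0,"wz": 0}
    - {"dx": 0,"dy": 25,"dz": 1,"wx": 0,"wy": 0,"wz": 0}
    - {"dx": 0,"dy": 35,"dz": 1,"wx": 0,"wy": 0,"wz": 0}
    - {"dx": 0,"dy": 40,"dz": 1,"wx": 0,"wy": 0,"wz": 0}
    - {"dx": 0,"dy": 40,"dz": 1,"wx": 0,"wy": 0,"wz": 0}
    - {"dx": 0,"dy": 40,"dz": 1,"wx": 0,"wy": 0,"wz": 0}
    - {"dx": 0,"dy": 40,"dz": 1,"wx": 0,"wy": 0,"wz": 0}
    - {"dx": 0,"dy": 40,"dz": 1,"wx": 0,"wy": 0,"wz": 0}
    - {"dx": 0,"dy": 40,"dz": 1,"wx": 0,"wy": 0,"wz": 0}
    - {"dx": 0,"dy": 40,"dz": 1,"wx": 0,"wy": 0,"wz": 0}

```text
time: 20.65
tool_pos: [0.5499, -0.2392, 0.0254]
tcp_rot: [-0.402, 0.402, -0.582, 0.582]
ft_force: [-0.2, -0.8, 0.3]
width: 0.55
```

apply_moves:
  steps:
    - {"dx": 0,"dy": 0,"dz": 0,"wx": 0,"wy": 0,"wz": 0}
    - {"dx": 0,"dy": 0,"dz": 0,"wx": 0,"wy": 0,"wz": 0}
    - {"dx": 0,"dy": 0,"dz": 0,"wx": 0,"wy": 0,"wz": 0}
    - {"dx": 0,"dy": 0,"dz": 0,"wx": 0,"wy": 0,"wz": 0}
    - {"dx": 0,"dy": 0,"dz": 0,"wx": 0,"wy": 0,"wz": 0}
    - {"dx": 0,"dy": 0,"dz": 0,"wx": 0,"wy": 0,"wz": 0}
    - {"dx": 0,"dy": 0,"dz": 0,"wx": 0,"wy": 0,"wz": 0}
    - {"dx": 0,"dy": 0,"dz": 0,"wx": 0,"wy": 0,"wz": 0}
    - {"dx": 0,"dy": 0,"dz": 0,"wx": 0,"wy": 0,"wz": 0}
    - {"dx": 0,"dy": 0,"dz": 0,"wx": 0,"wy": 0,"wz": 0}
  fingers: -1

```text
time: 21.65
tool_pos: [0.5499, -0.2391, 0.0252]
tcp_rot: [0.402, -0.402, 0.582, -0.582]
ft_force: [0.4, -0.1, -0.4]
width: 0.276
```

apply_moves:
  steps:
    - {"dx": 0,"dy": -30,"dz": 0,"wx": 0,"wy": 0,"wz": 0}
    - {"dx": 0,"dy": -70,"dz": 0,"wx": 0,"wy": 0,"wz": 0}
    - {"dx": -20,"dy": -90,"dz": -13,"wx": 0,"wy": 0,"wz": 0}
    - {"dx": -55,"dy": -90,"dz": -36,"wx": 0,"wy": 0,"wz": 0}
    - {"dx": -90,"dy": -90,"dz": -59,"wx": 0,"wy": 0,"wz": 0}
    - {"dx": -125,"dy": -90,"dz": -82,"wx": 0,"wy": 0,"wz": 0}
    - {"dx": -160,"dy": -90,"dz": -105,"wx": 0,"wy": 0,"wz": 0}
    - {"dx": -195,"dy": -90,"dz": -128,"wx": 0,"wy": 0,"wz": 0}
    - {"dx": -230,"dy": -90,"dz": -151,"wx": 0,"wy": 0,"wz": 0}
    - {"dx": -265,"dy": -90,"dz": -174,"wx": 0,"wy": 0,"wz": 0}

```text
time: 22.65
tool_pos: [0.4806, 0.0719, 0.1154]
tcp_rot: [-0.402, 0.401, -0.582, 0.582]
ft_force: [0.7, 0.0, -0.6]
width: 0.279
```

apply_moves:
  steps:
    - {"dx": -35,"dy": 0,"dz": -23,"wx": 0,"wy": 0,"wz": 0}
    - {"dx": -70,"dy": 0,"dz": -46,"wx": 0,"wy": 0,"wz": 0}
    - {"dx": -105,"dy": 0,"dz": -69,"wx": 0,"wy": 0,"wz": 0}
    - {"dx": -140,"dy": 0,"dz": -92,"wx": 0,"wy": 0,"wz": 0}
    - {"dx": -175,"dy": 0,"dz": -115,"wx": 0,"wy": 0,"wz": 0}
    - {"dx": -198,"dy": 0,"dz": -129,"wx": 0,"wy": 0,"wz": 0}
    - {"dx": -198,"dy": 5,"dz": -129,"wx": 0,"wy": 0,"wz": 0}
    - {"dx": -198,"dy": 30,"dz": -129,"wx": 0,"wy": 0,"wz": 0}
    - {"dx": -198,"dy": 42,"dz": -129,"wx": 0,"wy": 0,"wz": 0}
    - {"dx": -198,"dy": 42,"dz": -129,"wx": 0,"wy": 0,"wz": 0}

```text
time: 23.65
tool_pos: [0.4302, 0.3002, 0.0713]
tcp_rot: [0.4, -0.403, 0.582, -0.582]
ft_force: [0.4, 0.2, -0.8]
width: 0.283
```

```bash
python3 cap.py w9
```

```text
23.65 0.28298309116486126 [-0.002 -0.019 -0.038  0.001  0.027  0.   ] [0.4302 0.3002 0.0713]
```

View pics/w9.png

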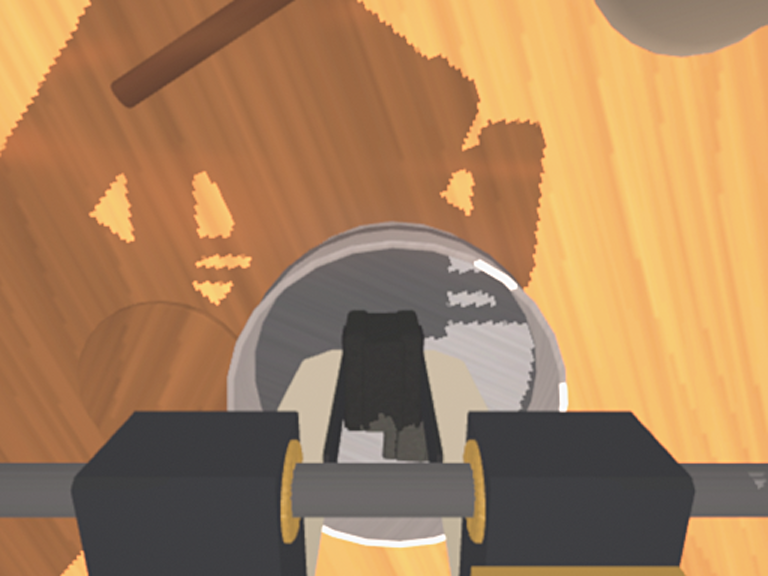

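apply_moves:
  steps:
    - {"dx": 0,"dy": 0,"dz": 0,"wx": 0,"wy": 0,"wz": 0}
    - {"dx": 0,"dy": 0,"dz": 0,"wx": 0,"wy": 0,"wz": 0}
    - {"dx": 0,"dy": 0,"dz": 0,"wx": 0,"wy": 0,"wz": 0}
    - {"dx": 0,"dy": 0,"dz": 0,"wx": 0,"wy": 0,"wz": 0}
    - {"dx": 0,"dy": -10,"dz": 0,"wx": 0,"wy": 0,"wz": 0}
    - {"dx": 0,"dy": -40,"dz": 0,"wx": 0,"wy": 0,"wz": 0}
    - {"dx": 20,"dy": -60,"dz": 0,"wx": 0,"wy": 0,"wz": 0}
    - {"dx": 60,"dy": -80,"dz": 0,"wx": 0,"wy": 0,"wz": 0}
    - {"dx": 90,"dy": -80,"dz": 0,"wx": 0,"wy": 0,"wz": 0}
    - {"dx": 90,"dy": -80,"dz": 0,"wx": 0,"wy": 0,"wz": 0}
  fingers: 0.1

```text
time: 24.7
tool_pos: [0.3985, 0.2152, 0.155]
tcp_rot: [-0.402, 0.4, -0.582, 0.583]
ft_force: [0.8, 0.3, 0.0]
width: 0.551
```

```bash
python3 cap.py w10
```

```text
24.7 0.5507874428723627 [ 0.037  0.06  -0.029  0.012 -0.031  0.047] [0.3985 0.2152 0.155 ]
```

View pics/w10.png

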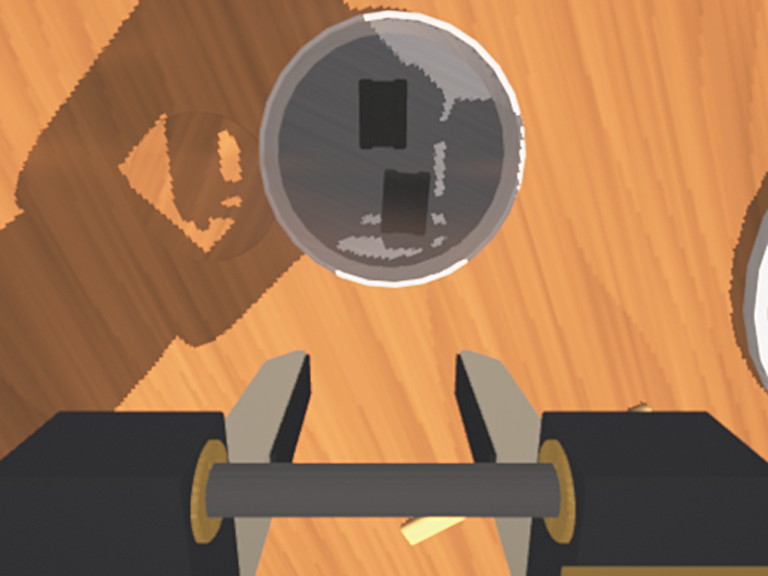

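Both hard inserts stand on the tub floor (382,114) and (405,203). I'll compare the top and side views against the start, with the arm now clear of everything.

Run:
```python
from h import *
from rig import sense,vision
for n in("top","side"):
    a=pickle.load(open(n+"0.pkl","rb"))["pixels"];b=vision.capture(n)["pixels"]
    d=cv2.absdiff(a,b).max(2);d=(d>40).astype(np.uint8)*255
    cv2.imwrite(f"pics/{n}f.png",np.hstack([b[:,:,::-1],cv2.cvtColor(d,cv2.COLOR_GRAY2BGR)])[:,:,:] if 0 else cv2.resize(b[:,:,::-1],(768,576)))
    cv2.imwrite(f"pics/{n}d.png",d)
s=sense();print(s["time"],s["ft_force"],s["joint_velocities"].round(3))
```

```text
24.85 [ 0.24531381  0.71826258 -0.17335719] [ 0.012  0.021 -0.005 -0.001 -0.002 -0.   ]
```

View pics/topf.png

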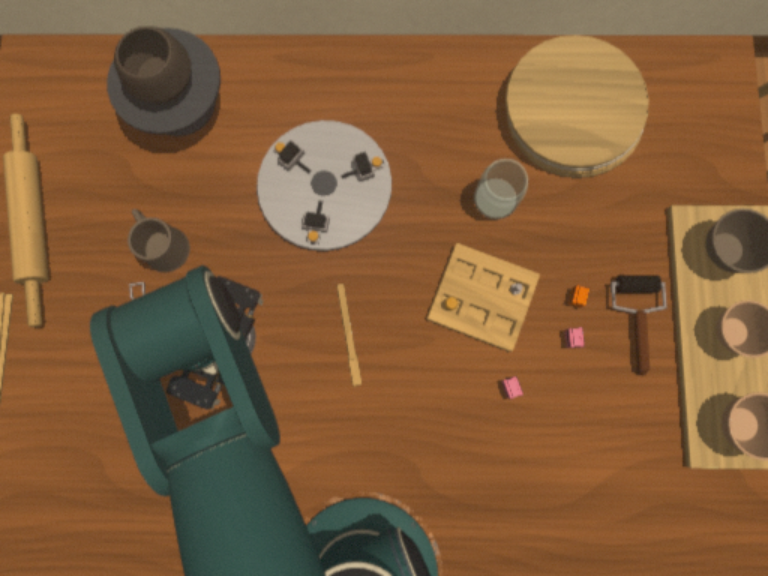

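View pics/topd.png

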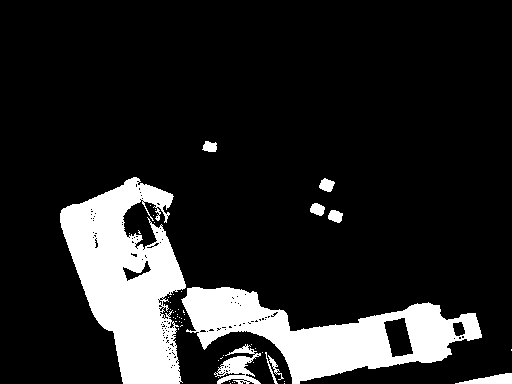

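View pics/sidef.png

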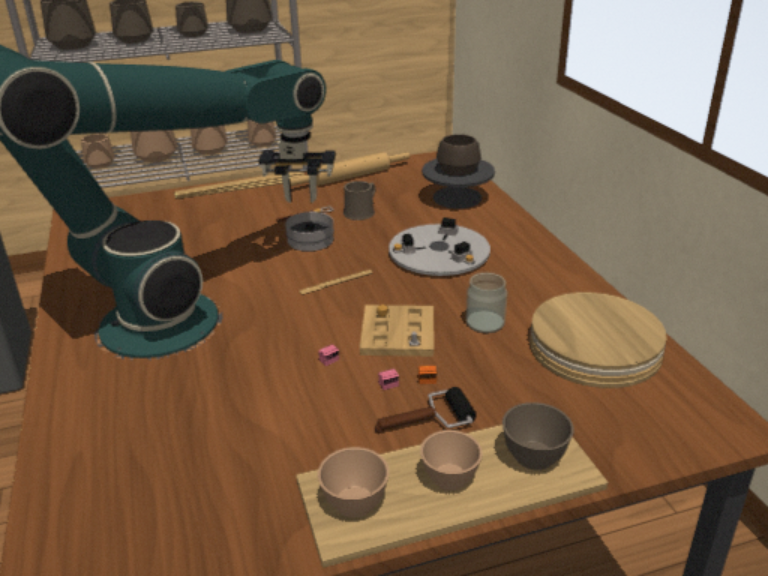

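```bash
python3 -c "
from rig import env,sense
print(env.job_done());print(sense()['time'])"
```

```text
the job is handed in; nothing more can be done
None
the job is handed in; nothing more can be done
```

The soft insert is in the empty jaw, the two hardened ones are in the scrap tub, and I handed the job in at about 25 s of the 72 s allowed. No verdict was reported.

- **Telling soft from hard:** I squeezed each insert in its pocket at 20 N. The two at tray (−37.5, −54) and (+37.5, 0) stayed about 25.7 mm wide, so they are hard. The one at (−37.5, 0) gave to about 16.5 mm, so it is the soft one.
- **Jaw:** I lowered the soft insert pinched until it met the floor with about 8 N, at the height expected for fully down, then let go. The wrist picture afterwards showed it upright and square, within about 1 mm of the channel's centre.
- **Tub:** The wrist picture showed both hard inserts lying apart on the floor, below the rim.
- **Everything else:** Comparing the top view with the start showed changes only at the three emptied pockets, the jaw and the arm itself. The arm hid the tub, part of the loop tool and the rib in that view; I saw no contact with them. The side view looked unchanged by eye; I did not check its difference image.
- **Disagreement between cameras:** The first top-camera positions were 2–3 mm off the wrist camera's. I used the wrist measurements, which matched the sizes given.

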